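Fit the hexagonal jar nest to the lid torque tester, lock it and load a jar

ROBOT

A 6-joint arm with a two-finger parallel gripper is mounted at the origin on a cart in front of the work surface, level with it; the furniture and walls round the work are solid. World frame = base frame: x ahead of the robot, y to its left, z up, the work surface at z = 0. Lengths are in mm, angles in rad, forces in N, time in s.
With the tool pointing down it reaches from about 350 to 775 mm from the base axis. Payload 7.3 kg.
Tool frame: the origin (TCP) lies at the very end of the fingers, on their centre line; the grasp point (between the pads) lies bot.grip_point_offset behind it (bot.grip_point_offset is the distance from the TCP to the grasp point, in mm); z points along the fingers, y is the line along which they close (so a half turn about z gives the same grasp; the last joint's range is limited). The gripper opens to 92 mm and grips with 3 to 60 N. Pads are 19 mm wide; open, the fingers measure 130 mm over their backs; the gripper's body (75 mm by 190 mm) begins 47 mm behind the grasp point.
Start: joints at [1.15, 0.342, 1.524, -0, 1.275, -0.146], TCP at [142.446, 505.328, 205.741] pointing down, gripper open.
Joint ranges: [-2.53, 2.53], [-0.77, 2.02], [0.04, 2.7], [-1, 4.14], [0.28, 2.66], [-3.11, 3.11]. Speed limits (rad/s): [2.57, 2.57, 3.14, 3.14, 3.14, 3.14].

INTERFACE

Orientations are given as [roll, pitch, yaw] about the fixed x, y, z axes, in that order (R = Rz(yaw) Ry(pitch) Rx(roll)).
In Python, from plant import bot gives the robot as it stands. The module is installed in compiled form; this text tells all that it offers.
- The arm moves only by the tool carry_out, never from a script. Its argument "plan" is a list of rows, each an object of numbers: "tx", "ty", "tz": the shift along the world's x, y, z in mm; "rx", "ry", "rz": the turn, a rotation vector about the world's x, y, z in rad. A call has 1 to 12 rows; each row shifts and turns the commanded pose from where the row before left it; what a row does not reach is not made up. A row lasts 1/10 s, in which the tool goes at most 50 mm and 8.59 degrees, less where a joint would pass 70% of its speed; a pose out of reach is approached as far as the arm can. A call with a gripper value outside its range is refused whole. "gripper" is the closure, from 0 (fully open) to 1 (shut), set as the call begins (left out, the last holds). The fingers move at their own pace and stop on an object; the grip force is fixed at half the most. Time passes only in rows, so rows that do not move let the fingers close. It gives the time, the measured TCP pose, the force, the opening and the grip force at its end, in the units of the state.
- bot.get_obs(): the state, without advancing time (a new reading comes with each control period).
- bot.capture(name): name is "scene" or "top"; returns the picture (400x640x3 uint8, red, green, blue); there is no depth.
- bot.camera_model(name): a dict with "camera_matrix" (3x3 intrinsics, pixels), "R" (3x3) and "t" (3): a world point X has camera coordinates R X + t. Camera axes: x right, y down, z forward; pixel columns grow to the right and rows downward; lengths in mm; the calibration is good to about 2 mm. A picture is of the moment at which its call begins. camera_model takes no time and is no camera call.
- bot.close_job(): hands the job in; it is judged then, once.
The state is a dict: "time": time; "joint_positions": joint angles; "dq": joint speeds; "tau": joint torques, N m; "tool_pos": TCP position; "tcp_rot": TCP orientation; "contact_force": force on the tool from outside, world axes, zero at the start; "moment": the same for the moment, N m; "grip_width": finger opening in mm; "finger_force": force on a finger pad.
Only numpy, scipy, OpenCV 4.12 (cv2) and the standard library are available. Lean on these libraries where they do the work, as an engineer would, in place of code of your own. Each camera call takes 0.05 s, during which the arm holds its last target. There are 200 camera calls.

TASK

Get the lid torque tester ready to test one jar: fit the loose plastic nest into the tester's hexagonal pocket, working it about until it drops fully home with its flange flat on the metal block, and swing the steel keeper over the flange right to its stop so that the nest is locked in. Then stand the lone jar, the one on the open table away from all the other jars, gently upright in the nest's cup and let go. Leave the other things on the table where they are.

Things in the scene. Friction and masses are not known exactly. Their poses are not given: they have to be found in the camera images.
- tester: Lid torque tester, a low grey bench instrument (240 x 210 mm, housing top 42 mm above the table), sloping black display panel on its -x side. On it a round aluminium block, 128 mm across, 18 mm high, with the hexagonal pocket in its middle. Fixed, but place and yaw differ from run to run. Origin: on the table under the pocket's middle; z up.
- pocket_mouth (a point): Middle of the pocket's mouth, on the block's top face, 60 mm above the table. The pocket is 86.5 mm across flats, 17 mm deep, open at the top with a 2 mm lead-in chamfer. Axes as the tester's, z up; the normals of its six flats lie along x and every 60 degrees from it.
- nest: The loose white plastic nest, 0.2 to 0.3 kg. From below: hexagonal key 84 mm across flats, 14 mm high; round flange 110 mm across, 6 mm thick; on it a round cup wall, inside diameter 74 mm, 16 mm high, the flange being its floor. It starts standing on the table on its key. Origin: middle of the key's underside. z up; normals of the key's flats along x and every 60 degrees; lift lug on the -x side.
- nest_seat (a point): Middle of the underside of the nest's flange, 14 mm above the key's bottom; axes as the nest's. In the seat it meets pocket_mouth (1.25 mm of play each way). All six ways round fit, but the keeper cannot close if the lug stands under its nose, which is on the bearing of +60 degrees from pocket_mouth's x towards its y.
- nest_lug (a point): The nest's lift lug, to grasp it by: upright tab 10 mm thick along the nest's x (radially), 22 mm wide along its y; its top is 64 mm above the key's bottom and 28 mm above the cup wall's rim. The point is in the tab's middle, 42 mm from the nest's axis on its -x side, 37 mm above nest_seat, 13 mm below the lug's top, 15 mm above the wall's rim. Axes as the nest's.
- keeper (a joint): Swing keeper, flat steel bar 16 mm wide, 8 mm thick, on an upright pivot: 0 rad wide open, 1.4 rad at its stop, where its nose points at the pocket's middle and lies 9 mm in over the seated nest's flange, 2 mm above it. The value grows clockwise seen from above. It stays where left (friction 0.04 N m, about 1 N at the pin); starts at 0 to 0.35 rad.
- keeper_pivot (a point): The keeper's pivot, on the bar's top face (76 mm above the table; a bolt head rises 6 mm more), 84 mm from the pocket's middle on the bearing of +60 degrees from pocket_mouth's x towards its y.
- keeper_pin (a point): Middle of the upright black pin that swings the keeper: 12 mm thick, 36 mm high, on the bar's tail 45 mm from the pivot; pin top 112 mm, bar's top face 76 mm above the table. At the stop the pin lies on the line from the pocket's middle through the pivot, beyond the pivot.
- sample_jar: The lone jar, full glass with a metal lid, 0.39 to 0.51 kg, 69 mm across, 112 mm high, lid 65 mm across and 16 mm high. It stands on the open table to one side of the tester, the nest to the other side; which is which differs. All other jars stand in the rows behind. Origin: middle of its foot.
- jar_mid (a point): The lone jar's middle, on its axis, 56 mm above its foot; z up. In the seated nest the jar's foot stands 6 mm above pocket_mouth.
- stapler: Grey stapler, 32 x 137 x 44 mm, lying near the table's front edge; leave it. Origin: middle of its underside.
- marker: Felt marker, 17 x 130 x 18 mm, lying near the front edge; leave it. Origin: middle of its underside.
- tape_roll: Brown roll of parcel tape, 66 mm across, 48 mm high; leave it. Origin: middle of its underside.
- lid_a: Loose jar lid, 65 mm across, 16 mm high, closed side up; leave it. Origin: middle of its underside.
- lid_b: Loose jar lid, 65 mm across, 16 mm high, hollow side up; leave it. Origin: middle of its underside.
There are look-alikes about, which are no part of the job. Of the things that look like the nest, take the one that is nearest to the robot's base at the start. Leave any blue or purple look-alike of the sample_jar alone.

How it is judged (in metres and radians):
On the way, in this order (a step that is already met when the one before it is completed fails the run):
1. the nest is fully home in the pocket (z of nest_seat in the frame of pocket_mouth below 0.002 m and horizontal distance between nest_seat and pocket_mouth below 0.004 m and angle between nest_seat's own z axis and vertical below 0.03 rad), for 0.2 s.
2. the keeper is swung to its stop over the flange of the seated nest, the jar not yet in it (all of step 1 and value of joint keeper above 1.25 rad and horizontal distance between jar_mid and pocket_mouth above 0.08 m), for 0.2 s.
At the end, for the whole second after the job is handed in: Nest seated (nest_seat under 2 mm above and 4 mm beside pocket_mouth, tilt under 0.03 rad), keeper past 1.25 rad, jar upright in the cup (jar_mid within 7 mm of the pocket's axis, 58 to 65 mm above pocket_mouth, tilt under 0.06 rad), both at rest and released (all of step 1 and value of joint keeper above 1.25 rad and horizontal distance between jar_mid and pocket_mouth below 0.007 m and z of jar_mid in the frame of pocket_mouth between 0.058 and 0.065 m and angle between jar_mid's own z axis and vertical below 0.06 rad and linear speed of each of sample_jar, nest below 0.02 m/s); the robot touches nothing.
It fails at once if the jar is tipped over (angle between jar_mid's own z axis and vertical above 0.6 rad).
It fails at once if the jar is dropped or banged into the nest (more than 80 N between them) (contact force between sample_jar and nest above 80 N).
It fails at once if a bystander (stapler, marker, tape roll or loose lid) is pushed more than 30 mm from its place (distance of any of stapler, marker, tape_roll, lid_a, lid_b from where it was at the start of the episode above 0.03 m).
It also fails if it takes over 69 s, if anything falls off the work surface, if the arm or the gripper's body presses on something with over 40 N, if the wrist force passes 120 N, or if a joint passes its speed limit or range.

## Working session

There is one attempt and no reset: what is moved stays moved. The work goes in short steps, Python scripts to look and compute and a tool call to move; the robot and the scene stay as the last step left them, time stands still between calls to the robot, and variables do not carry over. Pictures are saved under pics/ and viewed, at most 10 in all, crops included, and the job is handed in when it is done.

Besides the shell and the picture viewer there is one more tool, called after "Request:" as name(argument=value, ...) on one line, values as JSON. carry_out: Moves the arm, as the interface text tells. Its arguments: {"type":"object","properties":{"plan":{"type":"array"},"gripper":{"type":"number"}},"required":["plan"]}

```bash
mkdir -p pics; cat > h.py <<'E'
import numpy as np, cv2
from plant import bot
def ray(cam,u,v,z):
    m=bot.camera_model(cam);K=np.array(m["camera_matrix"]);R=np.array(m["R"]);t=np.array(m["t"]).ravel()
    d=R.T@np.linalg.inv(K)@[u,v,1];c=-R.T@t
    return c+d*(z-c[2])/d[2]
def proj(cam,P):
    m=bot.camera_model(cam);K=np.array(m["camera_matrix"]);R=np.array(m["R"]);t=np.array(m["t"]).ravel()
    p=K@(R@np.array(P,float)+t);return p[:2]/p[2]
def save(cam,fn):
    im=bot.capture(cam)[:,:,::-1].copy();cv2.imwrite('pics/'+fn,im);return im
E
python3 - <<'E'
from h import *
np.set_printoptions(precision=2,suppress=True)
for c in("scene","top"):
    save(c,c+'0.png');m=bot.camera_model(c);R=np.array(m["R"]);print(c,np.array(m["camera_matrix"]),R,-R.T@np.array(m["t"]).ravel())
print(bot.get_obs(),bot.grip_point_offset)
E
```

```text
scene [[463.13   0.   314.03]
 [  0.   463.13 199.73]
 [  0.     0.     1.  ]] [[ 0.53 -0.85  0.02]
 [-0.37 -0.25 -0.9 ]
 [ 0.77  0.46 -0.44]] [-480.04 -702.09  673.04]
top [[396.44   0.   316.86]
 [  0.   396.44 202.41]
 [  0.     0.     1.  ]] [[-0.01 -1.    0.01]
 [-1.    0.01 -0.07]
 [ 0.07 -0.01 -1.  ]] [ 468.5   -45.65 1516.27]
{'time': 0.1, 'joint_positions': array([ 1.15,  0.34,  1.52, -0.  ,  1.28, -0.15]), 'dq': array([-0., -0., -0., -0., -0.,  0.]), 'tau': array([  0.  , -43.2 , -24.47,   0.07,   0.05,  -0.  ]), 'tool_pos': array([142.29, 504.95, 205.11]), 'tcp_rot': array([-3.14, -0.  ,  2.87]), 'contact_force': array([-0.33, -0.46, -1.02]), 'moment': array([-0.01, -0.02,  0.  ]), 'finger_force': 0.0, 'grip_width': 91.94511814404045} 18.8
```

View pics/top0.png

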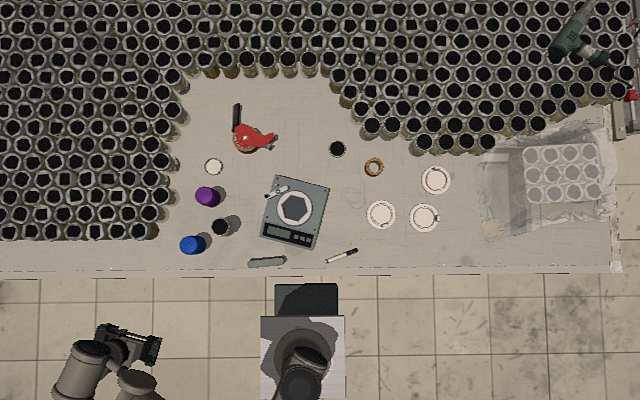

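View pics/scene0.png

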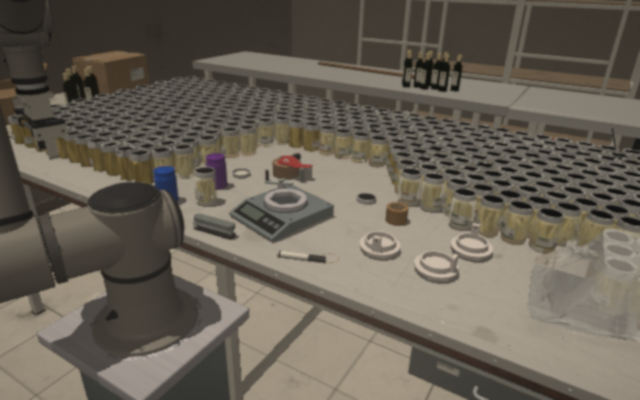

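Candidates: nest-like things in top at (380,214), (424,217) and (436,180). The nearest to the base should be (380,214). Lone jar: black lid at (220,226), with blue at (192,244) and purple at (207,196) as look-alikes. I'll measure these and confirm in an enlarged crop.

```bash
python3 - <<'E'
from h import *
np.set_printoptions(precision=1,suppress=True)
t=cv2.imread('pics/top0.png');s=cv2.imread('pics/scene0.png')
f=lambda im,x,y,w,h,k:cv2.resize(im[y:y+h,x:x+w],(w*k,h*k),interpolation=cv2.INTER_CUBIC)
o=np.zeros((600,800,3),np.uint8)
o[:400,:400]=f(t,255,168,80,80,5);o[:400,400:]=f(t,355,160,100,100,4)
o[400:,:400]=f(s,180,145,100,50,4);o[400:,400:]=f(s,350,215,100,50,4)
cv2.imwrite('pics/c1.png',o)
for n,u,v,z in[('n1',380,214,36),('n2',424,217,36),('n3',436,180,36),('tester',294,208,60),('jar',220,226,112),('tape',374,167,48)]:
    p=ray('top',u,v,z);print(n,p,np.hypot(*p[:2]))
E
```

```text
n1 [ 529.2 -294.8   36. ] 605.7175606945999
n2 [ 516.3 -459.4   36. ] 691.0899638036441
n3 [ 655.2 -508.8   36. ] 829.616827624726
tester [553.4  25.5  60. ] 553.9596850669571
jar [489.3 284.4 112. ] 565.8933294814558
tape [ 704.8 -274.1   48. ] 756.2254943733417
```

View pics/c1.png

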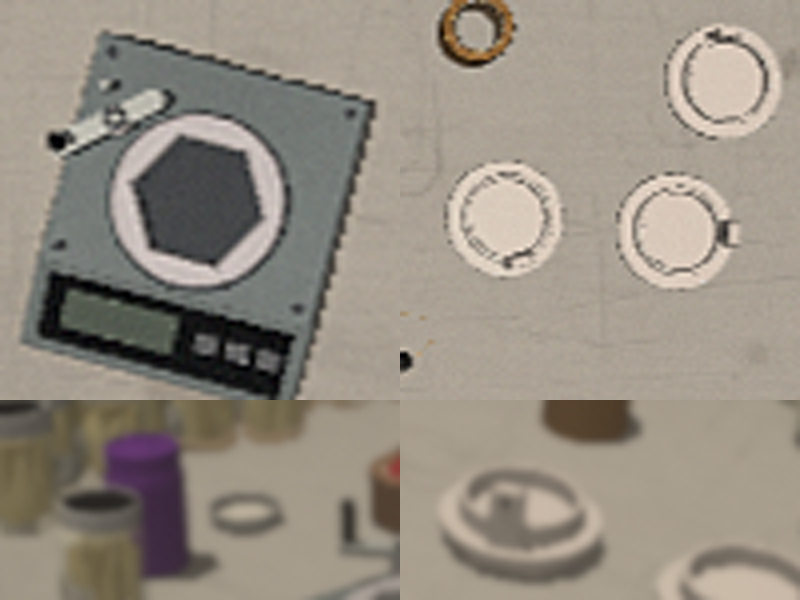

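Crop: tester pocket hexagon centred at about (295,208), keeper pin at (266,196), pivot (278,192), with the panel on the bottom side. The (380,214) nest is nearest (606 mm versus 691 and 830 mm), and its lug is on the near side at about (384,225). The jar at (220,226) is the clear glass one. Next come finer measurements.

```bash
python3 - <<'E'
from h import *
np.set_printoptions(precision=1,suppress=True)
t=cv2.imread('pics/top0.png');s=cv2.imread('pics/scene0.png')
def cnt(mask,x,y,w,h):
    m=np.zeros_like(mask);m[y:y+h,x:x+w]=mask[y:y+h,x:x+w]
    c=max(cv2.findContours(m,cv2.RETR_EXTERNAL,cv2.CHAIN_APPROX_NONE)[0],key=cv2.contourArea);return c
g=cv2.cvtColor(t,cv2.COLOR_BGR2GRAY)
up=lambda P,z:np.array([ray('top',u,v,z)[:2] for u,v in P.reshape(-1,2)],np.float32)
c=cnt((g>190).astype(np.uint8),272,186,46,46)
print('block',cv2.fitEllipse(up(c,60)))
# hex
c=cnt((g<140).astype(np.uint8),280,192,30,32);w=up(c,60)
M=cv2.moments(w.reshape(-1,1,2));cen=np.array([M['m10'],M['m01']])/M['m00'];print('hex',cen,'area',M['m00'],'exp',86.5**2*.866)
d=w-cen;a=np.arctan2(d[:,1],d[:,0]);r=np.hypot(*d.T);print('hexyaw',np.degrees(np.angle(-(np.exp(6j*a)*(r-r.mean())).sum())/6), r.min(),r.max())
# housing
hsv=cv2.cvtColor(t,cv2.COLOR_BGR2HSV);print('colours',hsv[180,300],hsv[214,380],g[214,380],g[214,393],g[214,405])
for n,x,y in(('n1',380,214),):
    th=(g[y-20:y+20,x-20:x+20]); 
    for T in(185,195,205,215):
        c=cnt((g>T).astype(np.uint8),x-22,y-22,44,44);print(T,cv2.contourArea(c),cv2.fitEllipse(up(c,20)))
# jar lid
print(cv2.fitEllipse(up(cnt(((g<45)).astype(np.uint8),208,214,26,24),112)))
for n,(u,v) in dict(pin=(266,196),piv=(278.4,191.6)).items():print(n,ray('top',u,v,112 if n=='pin' else 82))
o=np.zeros((400,800,3),np.uint8)
o[:,:400]=cv2.resize(t[194:234,360:400],(400,400),interpolation=cv2.INTER_CUBIC)
o[:,400:]=cv2.resize(s[225:265,360:400],(400,400),interpolation=cv2.INTER_CUBIC)
cv2.imwrite('pics/c2.png',o)
E
```

```text
block ((553.6229248046875, 25.0412654876709), (115.27999877929688, 117.98783111572266), 99.83495330810547)
hex [554.9  25.7] area 6283.445922468249 exp 6479.6285
hexyaw -16.289487969531105 40.54058644585158 50.57977847242947
colours [19 35 58] [ 13  32 216] 204 199 166
185 590.0 ((528.7935180664062, -300.6782531738281), (103.60289764404297, 104.36536407470703), 83.94194030761719)
195 422.5 ((528.83447265625, -299.0427551269531), (96.23958587646484, 98.68367004394531), 20.903635025024414)
205 298.5 ((529.2174682617188, -302.097412109375), (92.62351989746094, 95.21480560302734), 65.88015747070312)Traceback (most recent call last):
  File "<stdin>", line 20, in <module>
cv2.error: OpenCV(4.12.0) /io/opencv/modules/imgproc/src/shapedescr.cpp:361: error: (-201:Incorrect size of input array) There should be at least 5 points to fit the ellipse in function 'fitEllipseNoDirect'
```

```bash
python3 - <<'E'
from h import *
np.set_printoptions(precision=1,suppress=True)
t=cv2.imread('pics/top0.png');s=cv2.imread('pics/scene0.png')
def cnt(mask,x,y,w,h):
    m=np.zeros_like(mask);m[y:y+h,x:x+w]=mask[y:y+h,x:x+w]
    return max(cv2.findContours(m,cv2.RETR_EXTERNAL,cv2.CHAIN_APPROX_NONE)[0],key=cv2.contourArea)
g=cv2.cvtColor(t,cv2.COLOR_BGR2GRAY).astype(int)
up=lambda P,z:np.array([ray('top',u,v,z)[:2] for u,v in P.reshape(-1,2)],np.float32)
# table is warm (R>B), housing cool (B>R)
b=t.astype(int);cool=((b[:,:,0]-b[:,:,2])>2).astype(np.uint8)
c=cnt(cool,255,165,80,85);print('housing',cv2.contourArea(c),cv2.minAreaRect(up(c,42)))
n=(g>182).astype(np.uint8)
c=cnt(n,358,192,44,44);h=cv2.convexHull(c);print('nest',cv2.fitEllipse(up(h,20)))
for T in (70,100):
    c=cnt((g<T).astype(np.uint8),208,214,26,24);print('jar',cv2.contourArea(c),cv2.fitEllipse(up(cv2.convexHull(c),112)))
for k,(u,v) in dict(pin=(266,196),piv=(278.4,191.6)).items():print(k,ray('top',u,v,112 if k=='pin' else 82))
o=np.zeros((560,800,3),np.uint8)
z=lambda im,x,y,w,h,W,H:cv2.resize(im[y:y+h,x:x+w],(W,H),interpolation=cv2.INTER_CUBIC)
o[:400,:400]=z(t,360,194,40,40,400,400);o[:400,400:]=z(s,356,220,50,50,400,400)
o[400:,:160]=z(t,208,214,26,26,160,160);o[400:,160:320]=z(t,260,182,32,32,160,160)
cv2.imwrite('pics/c2.png',o)
E
```

```text
housing 341.5 ((553.7150268554688, 24.635913848876953), (84.73931121826172, 81.9107666015625), 16.40359878540039)
nest ((529.1914672851562, -300.9059143066406), (107.1926498413086, 108.88573455810547), 23.46794891357422)
jar 178.0 ((488.6134338378906, 284.4079895019531), (55.10784149169922, 59.04206085205078), 18.498390197753906)
jar 328.5 ((492.6006164550781, 262.8830871582031), (69.40644073486328, 106.50041961669922), 11.79104232788086)
pin [594.  122.1 112. ]
piv [612.3  80.7  82. ]
```

View pics/c2.png

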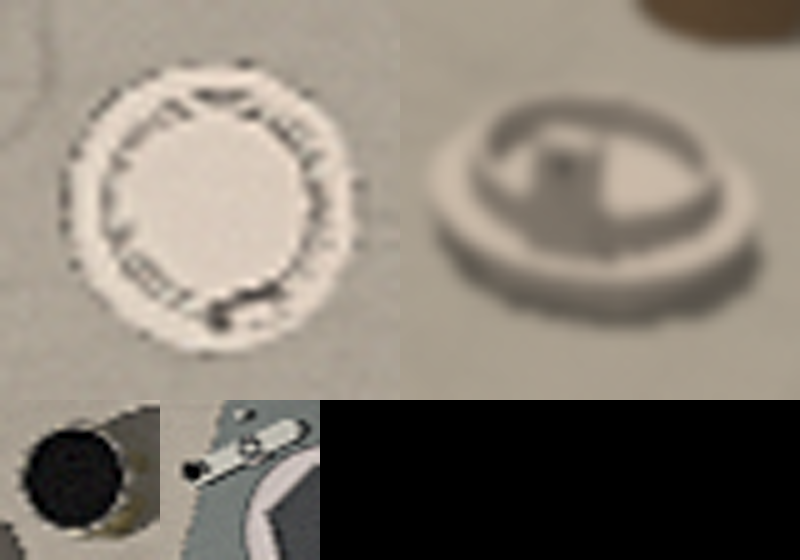

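```bash
python3 - <<'E'
from h import *
np.set_printoptions(precision=1,suppress=True)
c=np.array([529.2,-300.9])
p=ray('top',384.8,225.0,64)[:2];print('lug top',p,p-c,np.hypot(*(p-c)),np.degrees(np.arctan2(*(p-c)[::-1])))
a=ray('top',381.3,225.3,64)[:2];b=ray('top',387.6,223,64)[:2];d=b-a;print('edge normal bearing',np.degrees(np.arctan2(d[0],-d[1]))+180, np.hypot(*d))
print('proj centre scene',proj('scene',[*c,20]), proj('top',[*c,20]))
for th in(190,195,200,205,210):
    q=c+42*np.array([np.cos(np.radians(th)),np.sin(np.radians(th))]);print(th,proj('scene',[*q,64]),proj('scene',[*q,36]),proj('top',[*q,64]))
# tester panel edges: right housing edge
for u,v in((330,188),(314.5,246.5)):print(ray('top',u,v,42))
for u,v in((276,175),(330,188)):print(ray('top',u,v,42))
# key contact: pixel differences
print(proj('scene',[529,-301,20]))
E
```

```text
lug top [ 487.5 -306.8] [-41.7  -5.9] 42.077106989969536 -171.97237470033144
edge normal bearing 199.34453019670232 24.696172758292136
proj centre scene [379.8 243.1] [380.9 214.2]
190 [377.  236.3] [376.2 245.6] [385.2 224.9]
195 [378.4 236.6] [377.6 245.9] [386.2 224.7]
200 [379.9 236.8] [379.  246.1] [387.1 224.4]
205 [381.3 236.9] [380.4 246.2] [388. 224.]
210 [382.7 237. ] [381.8 246.3] [388.9 223.5]
[ 628.  -108.6   42. ]
[411.1 -48.6  42. ]
[678.8  93.   42. ]
[ 628.  -108.6   42. ]
[379.8 243.1]
```

Nest centre about (529,-301), lug bearing about 190° (yaw about 10°, the pads will square it up). Tester centre about (554.5,25.5), yaw about -16°. Moving over the lug now.

Request:
carry_out(plan=[{"tx":44,"ty":-50,"rz":-0.14},{"tx":44,"ty":-50,"rz":-0.14},{"tx":44,"ty":-50,"rz":-0.14},{"tx":44,"ty":-50,"rz":-0.14},{"tx":44,"ty":-50,"rz":-0.14},{"tx":44,"ty":-50,"rz":-0.14},{"tx":44,"ty":-50,"rz":-0.14},{"ty":-48,"rz":-0.14},{"ty":-48},{"ty":-48},{"ty":-48},{"ty":-48}], gripper=0.5)

```text
invalid input at $.plan[0]: expected keys tx, ty, tz, rx, ry, rz
```

Request:
carry_out(plan=[{"tx":44,"ty":-50,"tz":0,"rx":0,"ry":0,"rz":-0.14},{"tx":44,"ty":-50,"tz":0,"rx":0,"ry":0,"rz":-0.14},{"tx":44,"ty":-50,"tz":0,"rx":0,"ry":0,"rz":-0.14},{"tx":44,"ty":-50,"tz":0,"rx":0,"ry":0,"rz":-0.14},{"tx":44,"ty":-50,"tz":0,"rx":0,"ry":0,"rz":-0.14},{"tx":44,"ty":-50,"tz":0,"rx":0,"ry":0,"rz":-0.14},{"tx":44,"ty":-50,"tz":0,"rx":0,"ry":0,"rz":-0.14},{"tx":0,"ty":-48,"tz":0,"rx":0,"ry":0,"rz":-0.14},{"tx":0,"ty":-48,"tz":0,"rx":0,"ry":0,"rz":0},{"tx":0,"ty":-48,"tz":0,"rx":0,"ry":0,"rz":0},{"tx":0,"ty":-48,"tz":0,"rx":0,"ry":0,"rz":0},{"tx":0,"ty":-48,"tz":0,"rx":0,"ry":0,"rz":0}], gripper=0.5)

```text
time: 1.3
tool_pos: [373.1, 0.8, 205.7]
tcp_rot: [3.141, -0.0, 1.747]
contact_force: [0.6, 0.3, -1.1]
grip_width: 45.9
finger_force: 0.0
```

Request:
carry_out(plan=[{"tx":15,"ty":-34,"tz":0,"rx":0,"ry":0,"rz":0},{"tx":15,"ty":-34,"tz":0,"rx":0,"ry":0,"rz":0},{"tx":15,"ty":-34,"tz":0,"rx":0,"ry":0,"rz":0},{"tx":15,"ty":-34,"tz":0,"rx":0,"ry":0,"rz":0},{"tx":15,"ty":-34,"tz":0,"rx":0,"ry":0,"rz":0},{"tx":15,"ty":-34,"tz":0,"rx":0,"ry":0,"rz":0},{"tx":15,"ty":-34,"tz":0,"rx":0,"ry":0,"rz":0},{"tx":10,"ty":-34,"tz":0,"rx":0,"ry":0,"rz":0},{"tx":0,"ty":0,"tz":0,"rx":0,"ry":0,"rz":0},{"tx":0,"ty":0,"tz":0,"rx":0,"ry":0,"rz":0}])

```text
time: 2.3
tool_pos: [488.2, -269.5, 204.8]
tcp_rot: [-3.14, -0.002, 1.746]
contact_force: [-0.2, 0.4, 0.3]
grip_width: 46.1
finger_force: 0.0
```

Request:
carry_out(plan=[{"tx":0,"ty":-19,"tz":0,"rx":0,"ry":0,"rz":0},{"tx":0,"ty":-19,"tz":-20,"rx":0,"ry":0,"rz":0},{"tx":0,"ty":0,"tz":-45,"rx":0,"ry":0,"rz":0},{"tx":0,"ty":0,"tz":-45,"rx":0,"ry":0,"rz":0},{"tx":0,"ty":0,"tz":-20,"rx":0,"ry":0,"rz":0},{"tx":0,"ty":0,"tz":0,"rx":0,"ry":0,"rz":0},{"tx":0,"ty":0,"tz":0,"rx":0,"ry":0,"rz":0}])

```text
time: 3.0
tool_pos: [489.1, -307.6, 76.6]
tcp_rot: [3.141, 0.001, 1.747]
contact_force: [0.2, -1.3, 0.4]
grip_width: 46.1
finger_force: 0.0
```

```bash
python3 - <<'E'
from h import *
t=save('top','t3.png');s=save('scene','s3.png')
o=np.zeros((400,800,3),np.uint8)
z=lambda im,x,y,w,h:cv2.resize(im[y:y+h,x:x+w],(400,400),interpolation=cv2.INTER_CUBIC)
o[:,:400]=z(t,350,184,60,60);o[:,400:]=z(s,335,195,80,80)
cv2.imwrite('pics/c3.png',o);print(bot.get_obs()['tool_pos'])
E
```

```text
[ 489.72919107 -308.18286778   77.81873382]
```

View pics/c3.png

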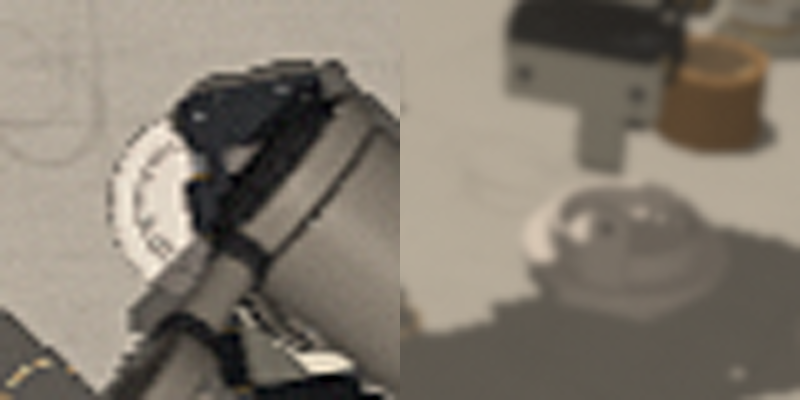

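Scene crop: the near finger (x about 602) sits right above the lug (x about 605), so the lateral alignment is good. Descending and gripping.

Request:
carry_out(plan=[{"tx":0,"ty":0,"tz":-15,"rx":0,"ry":0,"rz":0},{"tx":0,"ty":0,"tz":-15,"rx":0,"ry":0,"rz":0},{"tx":0,"ty":0,"tz":-9,"rx":0,"ry":0,"rz":0},{"tx":0,"ty":0,"tz":0,"rx":0,"ry":0,"rz":0}])

```text
time: 3.5
tool_pos: [488.6, -307.3, 36.8]
tcp_rot: [-3.141, -0.0, 1.747]
contact_force: [0.1, -0.2, -0.0]
grip_width: 46.3
finger_force: 0.0
```

Request:
carry_out(plan=[{"tx":0,"ty":0,"tz":0,"rx":0,"ry":0,"rz":0},{"tx":0,"ty":0,"tz":0,"rx":0,"ry":0,"rz":0},{"tx":0,"ty":0,"tz":0,"rx":0,"ry":0,"rz":0},{"tx":0,"ty":0,"tz":0,"rx":0,"ry":0,"rz":0},{"tx":0,"ty":0,"tz":0,"rx":0,"ry":0,"rz":0},{"tx":0,"ty":0,"tz":0,"rx":0,"ry":0,"rz":0},{"tx":0,"ty":0,"tz":0,"rx":0,"ry":0,"rz":0}], gripper=1)

```text
time: 4.2
tool_pos: [488.8, -307.5, 36.9]
tcp_rot: [3.141, 0.0, 1.747]
contact_force: [0.6, 1.1, 2.6]
grip_width: 9.0
finger_force: 30.0
```

Request:
carry_out(plan=[{"tx":0,"ty":0,"tz":10,"rx":0,"ry":0,"rz":0},{"tx":0,"ty":0,"tz":30,"rx":0,"ry":0,"rz":0},{"tx":0,"ty":0,"tz":40,"rx":0,"ry":0,"rz":0},{"tx":0,"ty":10,"tz":30,"rx":0,"ry":0,"rz":0},{"tx":3,"ty":40,"tz":0,"rx":0,"ry":0,"rz":-0.076},{"tx":4,"ty":40,"tz":0,"rx":0,"ry":0,"rz":-0.076},{"tx":4,"ty":40,"tz":0,"rx":0,"ry":0,"rz":-0.076},{"tx":4,"ty":40,"tz":0,"rx":0,"ry":0,"rz":-0.076},{"tx":4,"ty":40,"tz":0,"rx":0,"ry":0,"rz":-0.076},{"tx":3,"ty":40,"tz":0,"rx":0,"ry":0,"rz":-0.076},{"tx":0,"ty":0,"tz":0,"rx":0,"ry":0,"rz":0},{"tx":0,"ty":0,"tz":0,"rx":0,"ry":0,"rz":0}])

```text
time: 5.4
tool_pos: [510.5, -56.7, 147.0]
tcp_rot: [3.142, 0.0, 1.294]
contact_force: [-0.2, 0.3, -2.9]
grip_width: 9.5
finger_force: 30.1
```

Request:
carry_out(plan=[{"tx":1,"ty":35,"tz":0,"rx":0,"ry":0,"rz":0},{"tx":1,"ty":35,"tz":0,"rx":0,"ry":0,"rz":0},{"tx":1,"ty":24,"tz":0,"rx":0,"ry":0,"rz":0},{"tx":0,"ty":0,"tz":-20,"rx":0,"ry":0,"rz":0},{"tx":0,"ty":0,"tz":-15,"rx":0,"ry":0,"rz":0},{"tx":0,"ty":0,"tz":-8,"rx":0,"ry":0,"rz":0},{"tx":0,"ty":0,"tz":0,"rx":0,"ry":0,"rz":0},{"tx":0,"ty":0,"tz":0,"rx":0,"ry":0,"rz":0}])

```text
time: 6.2
tool_pos: [514.1, 35.8, 104.2]
tcp_rot: [3.141, -0.0, 1.29]
contact_force: [0.3, 0.1, -2.0]
grip_width: 9.3
finger_force: 30.1
```

```bash
python3 - <<'E'
from h import *
s=save('scene','s4.png');t=save('top','t4.png')
o=np.zeros((480,800,3),np.uint8)
o[:,:480]=cv2.resize(s[160:240,240:320],(480,480),interpolation=cv2.INTER_CUBIC)
o[:320,480:]=cv2.resize(t[172:252,250:330],(320,320),interpolation=cv2.INTER_CUBIC)
cv2.imwrite('pics/c4.png',o);b=bot.get_obs();print(b['tool_pos'],b['contact_force'],b['moment'])
E
```

```text
[514.33116928  36.04561007 104.53623936] [ 0.42533929 -0.26166146 -1.84929722] [-0.07208223  0.21725681 -0.01780513]
```

View pics/c4.png

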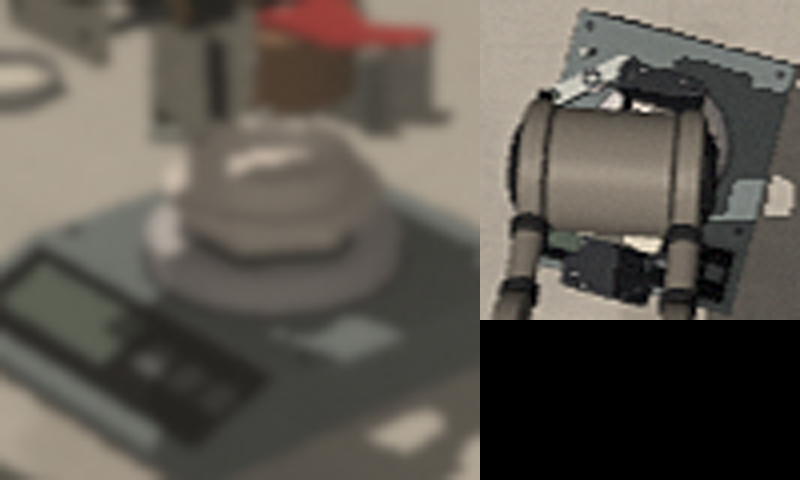

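Scene crop: the nest hangs level, centred over the block (nest about (275,190), block (272,250)). Lowering until contact.

Request:
carry_out(plan=[{"tx":0,"ty":1,"tz":-3,"rx":0,"ry":0,"rz":0},{"tx":0,"ty":0,"tz":-3,"rx":0,"ry":0,"rz":0},{"tx":0,"ty":0,"tz":-2,"rx":0,"ry":0,"rz":0},{"tx":0,"ty":0,"tz":-2,"rx":0,"ry":0,"rz":0},{"tx":0,"ty":0,"tz":0,"rx":0,"ry":0,"rz":0}])

```text
time: 6.8
tool_pos: [514.1, 37.5, 93.8]
tcp_rot: [3.14, -0.0, 1.291]
contact_force: [1.1, -0.4, -1.0]
grip_width: 8.9
finger_force: 30.0
```

Request:
carry_out(plan=[{"tx":0,"ty":0,"tz":-2,"rx":0,"ry":0,"rz":0},{"tx":0,"ty":0,"tz":-2,"rx":0,"ry":0,"rz":0},{"tx":0,"ty":0,"tz":0,"rx":0,"ry":0,"rz":0}])

```text
time: 7.1
tool_pos: [513.8, 37.5, 89.5]
tcp_rot: [3.141, 0.0, 1.291]
contact_force: [1.5, -2.0, -2.5]
grip_width: 9.1
finger_force: 30.0
```

Request:
carry_out(plan=[{"tx":0,"ty":0,"tz":-2,"rx":0,"ry":0,"rz":0},{"tx":0,"ty":0,"tz":-2,"rx":0,"ry":0,"rz":0},{"tx":0,"ty":0,"tz":-1,"rx":0,"ry":0,"rz":0},{"tx":0,"ty":0,"tz":0,"rx":0,"ry":0,"rz":0}])

```text
time: 7.5
tool_pos: [513.6, 37.5, 84.5]
tcp_rot: [-3.142, 0.0, 1.291]
contact_force: [2.9, -1.4, -4.0]
grip_width: 9.5
finger_force: 30.0
```

Request:
carry_out(plan=[{"tx":0,"ty":0,"tz":-1,"rx":0,"ry":0,"rz":0},{"tx":0,"ty":0,"tz":-1,"rx":0,"ry":0,"rz":0},{"tx":0,"ty":0,"tz":0,"rx":0,"ry":0,"rz":0}])

```text
time: 7.8
tool_pos: [514.0, 37.4, 83.0]
tcp_rot: [3.141, 0.0, 1.291]
contact_force: [2.3, -2.8, 0.4]
grip_width: 9.0
finger_force: 30.0
```

Request:
carry_out(plan=[{"tx":0,"ty":0,"tz":-1,"rx":0,"ry":0,"rz":0},{"tx":0,"ty":0,"tz":-1,"rx":0,"ry":0,"rz":0},{"tx":0,"ty":0,"tz":0,"rx":0,"ry":0,"rz":0}])

```text
time: 8.1
tool_pos: [514.3, 37.3, 82.8]
tcp_rot: [3.139, 0.0, 1.291]
contact_force: [-2.9, -2.1, 15.6]
grip_width: 9.2
finger_force: 30.0
```

Contact of 15.6 N at z = 82.8, where 83 was expected for fully seated. Releasing and rising.

Request:
carry_out(plan=[{"tx":0,"ty":0,"tz":1,"rx":0,"ry":0,"rz":0},{"tx":0,"ty":0,"tz":0,"rx":0,"ry":0,"rz":0},{"tx":0,"ty":0,"tz":0,"rx":0,"ry":0,"rz":0},{"tx":0,"ty":0,"tz":0,"rx":0,"ry":0,"rz":0},{"tx":0,"ty":0,"tz":20,"rx":0,"ry":0,"rz":0},{"tx":0,"ty":0,"tz":30,"rx":0,"ry":0,"rz":0},{"tx":0,"ty":0,"tz":40,"rx":0,"ry":0,"rz":0},{"tx":-35,"ty":20,"tz":0,"rx":0,"ry":0,"rz":0},{"tx":-35,"ty":30,"tz":0,"rx":0,"ry":0,"rz":0},{"tx":-35,"ty":30,"tz":0,"rx":0,"ry":0,"rz":0},{"tx":0,"ty":20,"tz":0,"rx":0,"ry":0,"rz":0},{"tx":0,"ty":0,"tz":0,"rx":0,"ry":0,"rz":0}], gripper=0.5)

```text
time: 9.3
tool_pos: [407.8, 139.4, 171.9]
tcp_rot: [3.142, -0.001, 1.294]
contact_force: [0.7, 0.1, -0.5]
grip_width: 46.5
finger_force: 0.0
```

```bash
python3 - <<'E'
from h import *
s=save('scene','s5.png');t=save('top','t5.png')
o=np.zeros((400,800,3),np.uint8)
o[:,:400]=cv2.resize(s[165:245,230:310],(400,400),interpolation=cv2.INTER_CUBIC)
o[:,400:]=cv2.resize(t[168:232,262:326],(400,400),interpolation=cv2.INTER_CUBIC)
cv2.imwrite('pics/c5.png',o);print(bot.get_obs()['tool_pos'])
E
```

```text
[408.80012827 137.54187108 171.66404224]
```

View pics/c5.png

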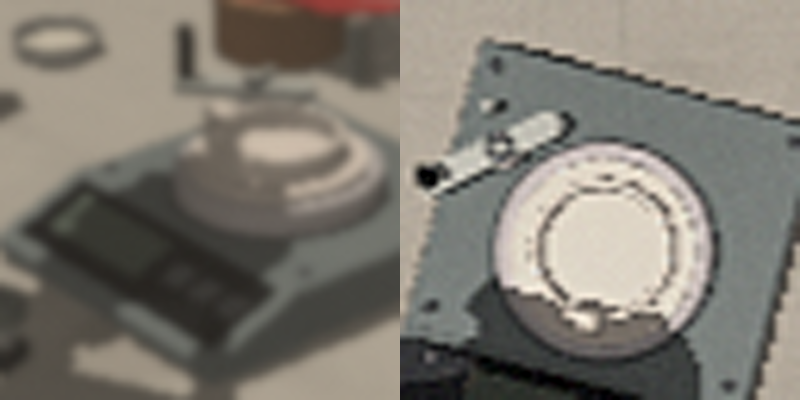

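The nest sits flush in the pocket: its flange covers the block and the lug is at the panel side, clear of the keeper. The pin is at top px (266.8,196.3), pivot (278,191.7), bar nose (288.4,187.5). Next is the arc for the pin.

```bash
python3 - <<'E'
from h import *
np.set_printoptions(precision=1,suppress=True)
t=cv2.imread('pics/t5.png');g=cv2.cvtColor(t,cv2.COLOR_BGR2GRAY)
m=np.zeros_like(g);m[190:203,258:273]=(g[190:203,258:273]<50);M=cv2.moments(m,True);u,v=M['m10']/M['m00'],M['m01']/M['m00'];print('pin px',u,v,M['m00'])
pin=ray('top',u,v,110)[:2];piv=ray('top',278,191.7,82)[:2];nose=ray('top',288.4,187.5,76)[:2]
c=np.array([554.5,25.8]);P=c+84*np.array([np.cos(np.radians(44)),np.sin(np.radians(44))])
print(pin,piv,nose,P,piv-c,np.hypot(*(piv-c)),np.degrees(np.arctan2(*(piv-c)[::-1])))
for q in(P,piv):print(np.hypot(*(pin-q)),np.degrees(np.arctan2(*(pin-q)[::-1])),np.degrees(np.arctan2(*(q-nose)[::-1])))
print(bot.get_obs()['joint_positions'],ray('top',255,137,60))
E
```

```text
pin px 267.1 196.2 10.0
[593.4 118.4] [611.9  82.1] [627.6  44.7] [614.9  84.2] [57.4 56.3] 80.44607502597363 44.43609492753199
40.45017588440446 122.10543902060037 107.78271844954307
40.74390951495999 117.02775054672965 112.67493597358997
[ 0.1  0.2  1.8 -0.   1.1  0.4] [819.5 169.   60. ]
```

Request:
carry_out(plan=[{"tx":31,"ty":-2.5,"tz":0,"rx":0,"ry":0,"rz":0.12},{"tx":31,"ty":-2.5,"tz":0,"rx":0,"ry":0,"rz":0.12},{"tx":31,"ty":-2.5,"tz":0,"rx":0,"ry":0,"rz":0.12},{"tx":31,"ty":-2.5,"tz":0,"rx":0,"ry":0,"rz":0.12},{"tx":31,"ty":-2.5,"tz":0,"rx":0,"ry":0,"rz":0.12},{"tx":31,"ty":-2.5,"tz":0,"rx":0,"ry":0,"rz":0.12},{"tx":0,"ty":0,"tz":-25,"rx":0,"ry":0,"rz":0},{"tx":0,"ty":0,"tz":-20,"rx":0,"ry":0,"rz":0},{"tx":0,"ty":0,"tz":0,"rx":0,"ry":0,"rz":0},{"tx":0,"ty":0,"tz":0,"rx":0,"ry":0,"rz":0}])

```text
time: 10.4
tool_pos: [594.9, 121.5, 126.5]
tcp_rot: [-3.141, -0.0, 2.01]
contact_force: [-0.5, -0.4, 0.7]
grip_width: 45.6
finger_force: 0.0
```

```bash
python3 - <<'E'
from h import *
s=save('scene','s6.png')
cv2.imwrite('pics/c6.png',cv2.resize(s[130:220,220:320],(800,600*90*100//(100*75)*1 if False else 600),interpolation=cv2.INTER_CUBIC));b=bot.get_obs();p=b['tool_pos'];print(p,b['tcp_rot'],proj('scene',p),proj('scene',[594,122,112]))
E
```

```text
[595.39084399 121.80629599 127.50423874] [3.14063085e+00 4.57818207e-04 2.00987644e+00] [267.50749083 165.34993501] [267.32154895 170.06337665]
```

View pics/c6.png

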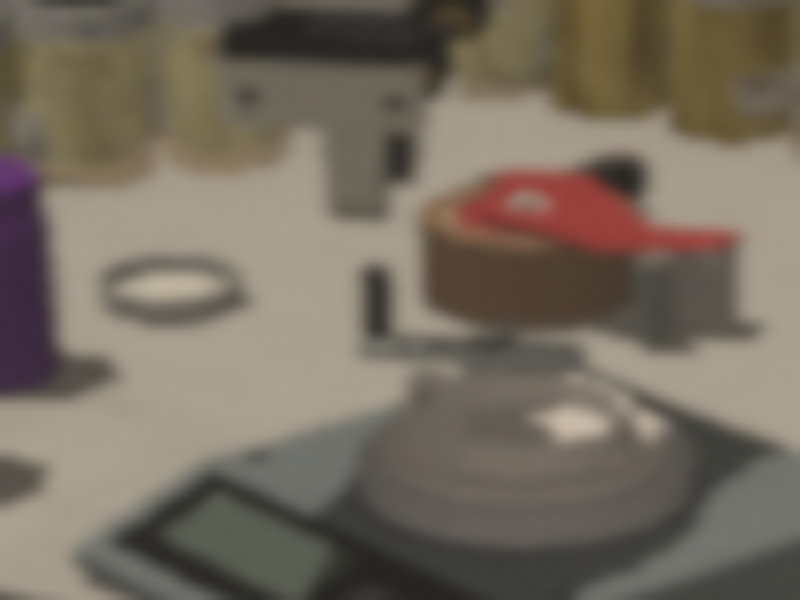

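The pin top is at scene px (266.9,170.2), and (267.3,170.1) was predicted for (594,122,112), so the pin position holds. Descending and caging the pin.

Request:
carry_out(plan=[{"tx":-1,"ty":0,"tz":-13,"rx":0,"ry":0,"rz":0},{"tx":0,"ty":0,"tz":-13,"rx":0,"ry":0,"rz":0},{"tx":0,"ty":0,"tz":-13,"rx":0,"ry":0,"rz":0},{"tx":0,"ty":0,"tz":0,"rx":0,"ry":0,"rz":0}])

```text
time: 10.85
tool_pos: [592.5, 122.4, 85.9]
tcp_rot: [-3.138, -0.001, 2.011]
contact_force: [-0.4, 0.3, 0.6]
grip_width: 45.6
finger_force: 0.0
```

Request:
carry_out(plan=[{"tx":0,"ty":0,"tz":0,"rx":0,"ry":0,"rz":0},{"tx":0,"ty":0,"tz":0,"rx":0,"ry":0,"rz":0},{"tx":0,"ty":0,"tz":0,"rx":0,"ry":0,"rz":0}], gripper=0.75)

```text
time: 11.15
tool_pos: [594.1, 122.6, 88.4]
tcp_rot: [3.14, 0.0, 2.011]
contact_force: [0.0, -0.7, 0.2]
grip_width: 26.6
finger_force: 0.0
```

Request:
carry_out(plan=[{"tx":5.7,"ty":2.4,"tz":0,"rx":0,"ry":0,"rz":-0.142},{"tx":6,"ty":1.6,"tz":0,"rx":0,"ry":0,"rz":-0.142},{"tx":6.2,"ty":0.7,"tz":0,"rx":0,"ry":0,"rz":-0.142},{"tx":6.2,"ty":-0.2,"tz":0,"rx":0,"ry":0,"rz":-0.142},{"tx":6.1,"ty":-1,"tz":0,"rx":0,"ry":0,"rz":-0.142},{"tx":5.9,"ty":-1.9,"tz":0,"rx":0,"ry":0,"rz":-0.142},{"tx":5.6,"ty":-2.7,"tz":0,"rx":0,"ry":0,"rz":-0.142},{"tx":5.1,"ty":-3.5,"tz":0,"rx":0,"ry":0,"rz":-0.142},{"tx":4.6,"ty":-4.2,"tz":0,"rx":0,"ry":0,"rz":-0.142},{"tx":0,"ty":0,"tz":0,"rx":0,"ry":0,"rz":0}])

```text
time: 12.15
tool_pos: [645.7, 113.6, 88.1]
tcp_rot: [3.141, -0.001, 0.731]
contact_force: [0.1, -0.0, -0.0]
grip_width: 23.0
finger_force: 0.0
```

Request:
carry_out(plan=[{"tx":1.5,"ty":-1.5,"tz":0,"rx":0,"ry":0,"rz":0},{"tx":1.5,"ty":-1.5,"tz":0,"rx":0,"ry":0,"rz":0},{"tx":0,"ty":0,"tz":0,"rx":0,"ry":0,"rz":0}])

```text
time: 12.45
tool_pos: [648.1, 110.7, 87.9]
tcp_rot: [3.141, -0.0, 0.734]
contact_force: [0.7, 1.0, -0.9]
grip_width: 22.8
finger_force: 0.3
```

Finger is just touching the pin (about 1 N, friction only). Pushing on to the stop.

Request:
carry_out(plan=[{"tx":1.5,"ty":-1.5,"tz":0,"rx":0,"ry":0,"rz":0},{"tx":1.5,"ty":-1.5,"tz":0,"rx":0,"ry":0,"rz":0},{"tx":0,"ty":0,"tz":0,"rx":0,"ry":0,"rz":0}])

```text
time: 12.75
tool_pos: [649.9, 109.0, 87.6]
tcp_rot: [-3.138, 0.001, 0.734]
contact_force: [-4.6, 5.0, 2.0]
grip_width: 23.0
finger_force: 3.3
```

Request:
carry_out(plan=[{"tx":1,"ty":-1,"tz":0,"rx":0,"ry":0,"rz":0},{"tx":0,"ty":0,"tz":0,"rx":0,"ry":0,"rz":0},{"tx":0,"ty":0,"tz":0,"rx":0,"ry":0,"rz":0}])

```text
time: 13.05
tool_pos: [650.1, 108.9, 87.6]
tcp_rot: [-3.137, 0.001, 0.734]
contact_force: [-5.5, 7.4, 3.7]
grip_width: 23.0
finger_force: 5.0
```

The stop is firm: the tool no longer moves and the force is rising. Backing off, rising and heading for the jar.

Request:
carry_out(plan=[{"tx":-4,"ty":4,"tz":0,"rx":0,"ry":0,"rz":0},{"tx":0,"ty":0,"tz":15,"rx":0,"ry":0,"rz":0},{"tx":0,"ty":0,"tz":40,"rx":0,"ry":0,"rz":0},{"tx":0,"ty":0,"tz":40,"rx":0,"ry":0,"rz":0},{"tx":-20,"ty":22,"tz":20,"rx":0,"ry":0,"rz":-0.129},{"tx":-20,"ty":22,"tz":0,"rx":0,"ry":0,"rz":-0.129},{"tx":-20,"ty":22,"tz":0,"rx":0,"ry":0,"rz":-0.129},{"tx":-20,"ty":22,"tz":0,"rx":0,"ry":0,"rz":-0.129},{"tx":-20,"ty":22,"tz":0,"rx":0,"ry":0,"rz":-0.129},{"tx":-20,"ty":22,"tz":0,"rx":0,"ry":0,"rz":-0.129},{"tx":-10,"ty":5,"tz":0,"rx":0,"ry":0,"rz":-0.129},{"tx":0,"ty":0,"tz":0,"rx":0,"ry":0,"rz":-0.129}])

```text
time: 14.25
tool_pos: [516.8, 248.6, 203.1]
tcp_rot: [3.141, -0.001, -0.302]
contact_force: [-0.4, -0.5, 0.1]
grip_width: 22.6
finger_force: 0.0
```

```bash
python3 - <<'E'
from h import *
np.set_printoptions(precision=1,suppress=True)
s=save('scene','s7.png');t=save('top','t7.png');t0=cv2.imread('pics/top0.png')
o=np.zeros((500,800,3),np.uint8)
o[:400,:400]=cv2.resize(t[168:248,255:335],(400,400),interpolation=cv2.INTER_CUBIC)
o[:,400:]=cv2.resize(t0[180:260,178:242],(400,500),interpolation=cv2.INTER_CUBIC)
cv2.imwrite('pics/c7.png',o);b=bot.get_obs();print(b['tool_pos'],b['tcp_rot'],b['joint_positions'])
E
```

```text
[518.1 247.7 203. ] [ 3.1 -0.  -0.3] [ 0.3  0.4  1.4 -0.   1.3  2.2]
```

View pics/c7.png

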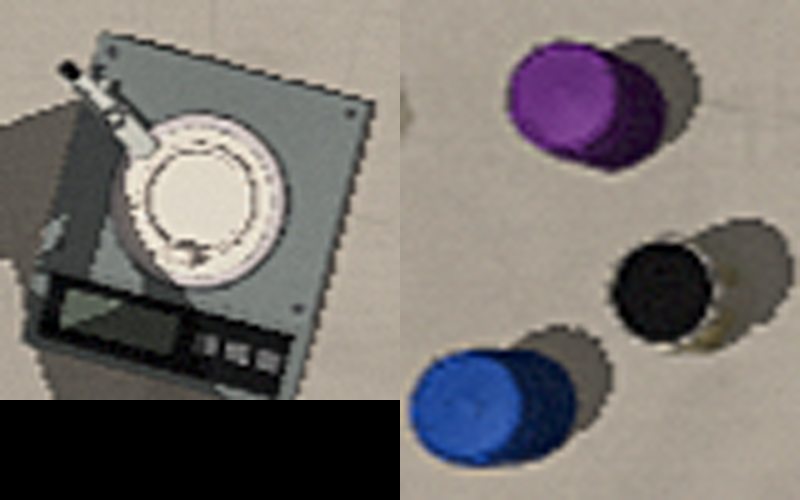

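Top crop: the keeper now points at the pocket's middle with its nose over the flange. The lone jar's lid centre is px (219.7,226.1), so the jar is at about (489,284.5). Blue and purple stay clear of the gripper line. Going to grasp the jar.

Request:
carry_out(plan=[{"tx":-15,"ty":19,"tz":0,"rx":0,"ry":0,"rz":0},{"tx":-14,"ty":18,"tz":0,"rx":0,"ry":0,"rz":0},{"tx":0,"ty":0,"tz":0,"rx":0,"ry":0,"rz":0},{"tx":0,"ty":0,"tz":-30,"rx":0,"ry":0,"rz":0},{"tx":0,"ty":0,"tz":-30,"rx":0,"ry":0,"rz":0},{"tx":0,"ty":0,"tz":-15,"rx":0,"ry":0,"rz":0},{"tx":0,"ty":0,"tz":0,"rx":0,"ry":0,"rz":0},{"tx":0,"ty":0,"tz":0,"rx":0,"ry":0,"rz":0}], gripper=0)

```text
time: 15.15
tool_pos: [490.0, 284.3, 128.2]
tcp_rot: [3.142, -0.001, -0.298]
contact_force: [0.6, 0.2, 1.0]
grip_width: 82.6
finger_force: 0.0
```

Request:
carry_out(plan=[{"tx":-1,"ty":0,"tz":0,"rx":0,"ry":0,"rz":0},{"tx":0,"ty":0,"tz":0,"rx":0,"ry":0,"rz":0},{"tx":0,"ty":0,"tz":-14,"rx":0,"ry":0,"rz":0},{"tx":0,"ty":0,"tz":-14,"rx":0,"ry":0,"rz":0},{"tx":0,"ty":0,"tz":0,"rx":0,"ry":0,"rz":0}])

```text
time: 15.65
tool_pos: [487.3, 284.4, 98.9]
tcp_rot: [3.14, 0.002, -0.299]
contact_force: [-1.2, -0.4, -0.3]
grip_width: 91.9
finger_force: 0.0
```

Request:
carry_out(plan=[{"tx":0,"ty":0,"tz":-14,"rx":0,"ry":0,"rz":0},{"tx":0,"ty":0,"tz":-14,"rx":0,"ry":0,"rz":0},{"tx":0,"ty":0,"tz":-14,"rx":0,"ry":0,"rz":0},{"tx":0,"ty":0,"tz":0,"rx":0,"ry":0,"rz":0}])

```text
time: 16.05
tool_pos: [487.5, 284.5, 57.2]
tcp_rot: [3.14, 0.001, -0.299]
contact_force: [-0.2, 0.2, -1.1]
grip_width: 91.8
finger_force: 0.0
```

Request:
carry_out(plan=[{"tx":0,"ty":0,"tz":0,"rx":0,"ry":0,"rz":0},{"tx":0,"ty":0,"tz":0,"rx":0,"ry":0,"rz":0},{"tx":0,"ty":0,"tz":0,"rx":0,"ry":0,"rz":0},{"tx":0,"ty":0,"tz":0,"rx":0,"ry":0,"rz":0},{"tx":0,"ty":0,"tz":0,"rx":0,"ry":0,"rz":0},{"tx":0,"ty":0,"tz":0,"rx":0,"ry":0,"rz":0}], gripper=1)

```text
time: 16.65
tool_pos: [488.6, 285.0, 58.5]
tcp_rot: [-3.141, -0.001, -0.299]
contact_force: [0.4, 0.3, 5.3]
grip_width: 64.4
finger_force: 30.0
```

Width 64.4 instead of about 68.5, so I need to check whether the jar is off-centre in the pads before lifting.

```bash
python3 - <<'E'
from h import *
np.set_printoptions(precision=1,suppress=True)
s0=cv2.imread('pics/scene0.png');s=save('scene','s8.png');t=save('top','t8.png')
print(proj('scene',[489,284.5,112]),proj('scene',[489,284.5,0]),proj('scene',[489,284.5,60]))
g=cv2.cvtColor(s0,cv2.COLOR_BGR2GRAY)
for y in(171,185,192,198):print(y,g[y,188:224])
b=bot.get_obs();print(b['tool_pos'],b['contact_force'],b['moment'],b['grip_width'])
o=np.zeros((480,800,3),np.uint8)
o[:,:400]=cv2.resize(s0[150:222,175:235],(400,480),interpolation=cv2.INTER_CUBIC)
o[:,400:]=cv2.resize(s[150:222,175:235],(400,480),interpolation=cv2.INTER_CUBIC)
cv2.imwrite('pics/c8.png',o)
E
```

```text
[205.4 169.5] [208.3 201.6] [206.8 184.7]
171 [ 98  96  94  95  99 108 116 108  88  67  52  44  44  42  41  40  40  42
  40  42  43  46  52  61  71  77  76  67  55  51  50  49  49  47  48  48]
185 [150 151 152 153 153 152 148 143 133 123 117 112 106 102  97  96  93  94
  97 101  99  95  96 101 101  96  87  73  63  56  53  52  51  51  50  51]
192 [153 153 154 154 153 149 139 124 116 118 119 116 112 110 107 104  99 100
 102 102  97  92  93  96  98 100 103 114 128 140 148 151 152 152 152 152]
198 [152 152 152 152 153 152 147 135 117 109 106 100  92  91  94  99 103 102
 100  99  98  95  95 100 102  98  92  89  93 102 111 115 117 121 131 141]
[488.6 285.   58.5] [-0.6 -0.5  6.1] [-0.2  0.3  0. ] 64.34009833778917
```

View pics/c8.png

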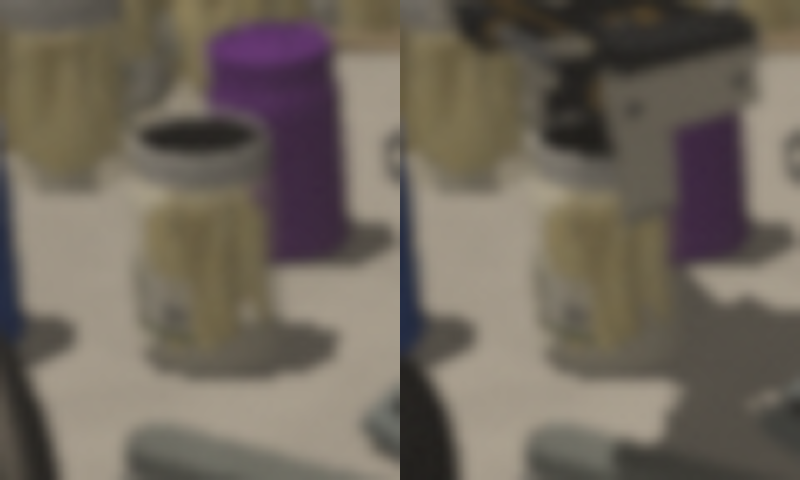

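The jar is unmoved and upright, lid centre at crop (200,133), i.e. px (204.5,169.5) against a predicted (205.4,169.5). So it is well centred, gripped near the shoulder, which explains the narrow width. Lifting.

Request:
carry_out(plan=[{"tx":0,"ty":0,"tz":4,"rx":0,"ry":0,"rz":0},{"tx":0,"ty":0,"tz":8,"rx":0,"ry":0,"rz":0},{"tx":0,"ty":0,"tz":15,"rx":0,"ry":0,"rz":0},{"tx":0,"ty":0,"tz":25,"rx":0,"ry":0,"rz":0},{"tx":0,"ty":0,"tz":25,"rx":0,"ry":0,"rz":0},{"tx":0,"ty":0,"tz":25,"rx":0,"ry":0,"rz":0},{"tx":0,"ty":0,"tz":18,"rx":0,"ry":0,"rz":0},{"tx":0,"ty":0,"tz":0,"rx":0,"ry":0,"rz":0},{"tx":0,"ty":0,"tz":0,"rx":0,"ry":0,"rz":0}])

```text
time: 17.65
tool_pos: [487.6, 284.6, 177.1]
tcp_rot: [3.141, 0.001, -0.299]
contact_force: [0.9, -0.6, -4.8]
grip_width: 64.5
finger_force: 30.0
```

Request:
carry_out(plan=[{"tx":4,"ty":-14,"tz":0,"rx":0,"ry":0,"rz":0},{"tx":7,"ty":-28,"tz":0,"rx":0,"ry":0,"rz":0},{"tx":7.5,"ty":-29,"tz":0,"rx":0,"ry":0,"rz":0},{"tx":7.5,"ty":-29,"tz":0,"rx":0,"ry":0,"rz":0},{"tx":7.5,"ty":-29,"tz":0,"rx":0,"ry":0,"rz":0},{"tx":7.5,"ty":-29,"tz":0,"rx":0,"ry":0,"rz":0},{"tx":7.5,"ty":-29,"tz":0,"rx":0,"ry":0,"rz":0},{"tx":7.5,"ty":-29,"tz":0,"rx":0,"ry":0,"rz":0},{"tx":7,"ty":-28,"tz":0,"rx":0,"ry":0,"rz":0},{"tx":3.5,"ty":-15,"tz":0,"rx":0,"ry":0,"rz":0},{"tx":0,"ty":0,"tz":0,"rx":0,"ry":0,"rz":0},{"tx":0,"ty":0,"tz":0,"rx":0,"ry":0,"rz":0}])

```text
time: 18.85
tool_pos: [553.9, 26.0, 177.0]
tcp_rot: [-3.142, 0.002, -0.3]
contact_force: [-0.8, 0.8, -4.9]
grip_width: 64.3
finger_force: 30.0
```

```bash
python3 - <<'E'
from h import *
np.set_printoptions(precision=1,suppress=True)
s=save('scene','s9.png');g=cv2.cvtColor(s,cv2.COLOR_BGR2GRAY)
b=bot.get_obs();p=b['tool_pos'];print(p,b['tcp_rot'])
for z in(-57,-30,-10):
    c=p+[0,0,z];q=proj('scene',c);print(q, proj('scene',c+34.5*np.array([.85,-.53,0])/np.hypot(.85,.53)));y=int(q[1]);x=int(q[0]);print(y,x-20,s[y,x-20:x+21].astype(int).sum(1)//3, (s[y,x-20:x+21,2].astype(int)-s[y,x-20:x+21,0]))
E
```

```text
[554.   26.5 177.2] [-3.1  0.  -0.3]
[285.  178.7] [295.5 176.9]
178 264 [158 158 157 158 158 159 157 156 151 147 142 136 128 119 112 109 110 109
 104 103 103 100  96  94  92  91  90  90  91  90  87  83  80  79  79  78
  75  70  69  70  74] [26 26 27 27 27 26 27 27 27 27 27 26 25 26 30 33 29 27 28 34 37 36 32 30
 27 26 24 24 22 21 19 17 14 14 12 12  9 10 11 12 13]
[284.9 170.3] [295.6 168.5]
170 264 [157 158 158 158 157 157 155 145 129 116 114 117 120 121 118 113 109 107
 106 102  99 101 103 101  99  98 100  99  95  88  79  69  61  59  64  74
  81  81  79  77  77] [27 26 26 26 26 26 26 25 23 21 20 20 21 21 21 22 23 24 26 32 37 39 40 39
 38 38 37 38 36 33 28 26 25 23 20 16 14 13 15 15 14]
[284.8 164. ] [295.6 162.2]
163 264 [157 157 157 156 157 156 153 142 125 110 105 107 109 110 111 109 106 101
  95  92  92  95  99 100  97  96  99 100 100  97  94  92  92  91  92  97
 108 123 134 139 142] [27 26 26 27 26 26 26 27 30 36 40 42 44 44 44 44 43 41 40 39 39 39 41 42
 39 38 38 37 38 43 54 71 84 91 90 84 71 56 47 42 40]
```

```bash
python3 - <<'E'
from h import *
np.set_printoptions(precision=1,suppress=True)
s=cv2.imread('pics/s7.png');b=s.astype(int)
r=np.array([.85,.53*1,0])
R=np.array(bot.camera_model('scene')['R']);e=R[0].copy();e[2]=0;e/=np.hypot(*e[:2])
for n,z,rad in(('block',51,64),('flange',63,55),('cup',75,None)):
    c=np.array([554.5,25.8,z]);q=proj('scene',c);print(n,q,proj('scene',c-e*(rad or 41)),proj('scene',c+e*(rad or 41)))
    y=int(round(q[1]));print(y,b[y,252:320].sum(1)//3)
t=cv2.imread('pics/t7.png').astype(int)
c=np.array([554.5,25.8,60]);q=proj('top',c);y=int(round(q[1]));print('top',q,proj('top',c-[0,64,0]),proj('top',c+[0,64,0]));print(y,t[y,270:318].sum(1)//3)
x=int(round(q[0]));print(x,t[180:235,x].sum(1)//3,proj('top',c-[64,0,0]),proj('top',c+[64,0,0]))
E
```

```text
block [285.5 199.6] [264.4 199.3] [306.5 200. ]
200 [ 59  59  60  63  67  73  76  84  90  94  95  93  87  83  83  91 109 134
 153 161 160 152 138 123 111 109 117 124 125 120 114 111 110 110 109 109
 108 107 110 117 123 125 130 141 155 164 167 161 148 134 128 136 142 131
 110 100 105 108 110 110 109 110 110 110 110 111 111 111]
flange [285.4 196.1] [267.2 195.8] [303.6 196.3]
196 [ 87  91  93  89  80  70  65  62  60  59  60  61  66  72  79  88 105 130
 142 135 121 114 112 107 103 109 127 146 161 168 171 173 174 175 175 174
 171 167 159 152 146 136 127 114 104  97 101 122 155 176 179 171 159 147
 130 115 108 108 108 110 111 113 116 120 126 133 142 149]
cup [285.4 192.5] [271.8 192.3] [299.  192.7]
192 [154 155 156 156 155 155 154 150 146 140 132 122 113 102  92  85  82  86
  97 107 112 113 111 108 107 121 144 165 178 180 180 180 181 181 181 181
 180 180 180 177 174 167 158 147 143 148 154 159 163 158 145 130 120 116
 120 126 133 140 146 151 154 155 155 156 156 157 156 157]
top [293.9 207.7] [311.3 207.5] [276.5 207.9]
208 [ 63  64  64  63  61  63  50  81  99 100  93 194 188 187 122 183 219 212
 214 211 214 213 211 213 215 213 213 213 211 212 213 213 213 214 221 144
 184 218 218 173 190 160  67 101 131 129 125 127]
294 [125 117 122 119 117 119 121 120 119 116  84 191 199 199 217 214 132 225
 160 219 213 210 215 211 213 212 212 212 215 212 211 212 211 213 213 220
 187  92 107  84  89 208 223 163 208 103  96 131 120 101  14  14  14   0
  23] [294.  225.1] [293.8 190.4]
```

Jar edge versus block edge agree to about 1–2 mm in the scene view, within the cup's 2.5 mm play. Lowering, watching the force.

Request:
carry_out(plan=[{"tx":0,"ty":0,"tz":-5,"rx":0,"ry":0,"rz":0},{"tx":0,"ty":0,"tz":-5,"rx":0,"ry":0,"rz":0},{"tx":0,"ty":0,"tz":-5,"rx":0,"ry":0,"rz":0},{"tx":0,"ty":0,"tz":0,"rx":0,"ry":0,"rz":0},{"tx":0,"ty":0,"tz":0,"rx":0,"ry":0,"rz":0}])

```text
time: 19.4
tool_pos: [554.5, 26.0, 162.5]
tcp_rot: [3.141, 0.0, -0.299]
contact_force: [-0.6, -0.6, -3.3]
grip_width: 64.5
finger_force: 30.0
```

Request:
carry_out(plan=[{"tx":0,"ty":0,"tz":-5,"rx":0,"ry":0,"rz":0},{"tx":0,"ty":0,"tz":-5,"rx":0,"ry":0,"rz":0},{"tx":0,"ty":0,"tz":-5,"rx":0,"ry":0,"rz":0},{"tx":0,"ty":0,"tz":-3,"rx":0,"ry":0,"rz":0},{"tx":0,"ty":0,"tz":0,"rx":0,"ry":0,"rz":0},{"tx":0,"ty":0,"tz":0,"rx":0,"ry":0,"rz":0}])

```text
time: 20.0
tool_pos: [554.6, 25.7, 144.7]
tcp_rot: [3.142, -0.0, -0.299]
contact_force: [0.8, -0.5, -4.1]
grip_width: 64.5
finger_force: 30.0
```

Foot at about z 86, just above the rim (82). Continuing in small steps.

Request:
carry_out(plan=[{"tx":0,"ty":0,"tz":-1.5,"rx":0,"ry":0,"rz":0},{"tx":0,"ty":0,"tz":-1.5,"rx":0,"ry":0,"rz":0},{"tx":0,"ty":0,"tz":-1.5,"rx":0,"ry":0,"rz":0},{"tx":0,"ty":0,"tz":-1.5,"rx":0,"ry":0,"rz":0},{"tx":0,"ty":0,"tz":0,"rx":0,"ry":0,"rz":0}])

```text
time: 20.5
tool_pos: [554.4, 25.8, 138.5]
tcp_rot: [3.141, 0.0, -0.299]
contact_force: [0.5, 0.2, -2.9]
grip_width: 64.8
finger_force: 30.0
```

Request:
carry_out(plan=[{"tx":0,"ty":0,"tz":-1,"rx":0,"ry":0,"rz":0},{"tx":0,"ty":0,"tz":-1,"rx":0,"ry":0,"rz":0},{"tx":0,"ty":0,"tz":0,"rx":0,"ry":0,"rz":0}])

```text
time: 20.8
tool_pos: [554.5, 25.7, 136.6]
tcp_rot: [3.141, 0.0, -0.299]
contact_force: [-0.2, -0.1, -4.5]
grip_width: 64.4
finger_force: 30.0
```

The foot is inside the cup with no contact force. Continuing.

Request:
carry_out(plan=[{"tx":0,"ty":0,"tz":-2,"rx":0,"ry":0,"rz":0},{"tx":0,"ty":0,"tz":-2,"rx":0,"ry":0,"rz":0},{"tx":0,"ty":0,"tz":-2,"rx":0,"ry":0,"rz":0},{"tx":0,"ty":0,"tz":-2,"rx":0,"ry":0,"rz":0},{"tx":0,"ty":0,"tz":0,"rx":0,"ry":0,"rz":0},{"tx":0,"ty":0,"tz":0,"rx":0,"ry":0,"rz":0}])

```text
time: 21.4
tool_pos: [554.4, 25.7, 128.5]
tcp_rot: [3.141, 0.001, -0.299]
contact_force: [-0.1, -0.6, -4.4]
grip_width: 64.2
finger_force: 30.0
```

Request:
carry_out(plan=[{"tx":0,"ty":0,"tz":-1,"rx":0,"ry":0,"rz":0},{"tx":0,"ty":0,"tz":-1,"rx":0,"ry":0,"rz":0},{"tx":0,"ty":0,"tz":0,"rx":0,"ry":0,"rz":0},{"tx":0,"ty":0,"tz":0,"rx":0,"ry":0,"rz":0}])

```text
time: 21.8
tool_pos: [554.5, 25.7, 126.7]
tcp_rot: [3.141, 0.0, -0.299]
contact_force: [-0.5, -0.8, -4.0]
grip_width: 64.7
finger_force: 30.0
```

Request:
carry_out(plan=[{"tx":0,"ty":0,"tz":-0.7,"rx":0,"ry":0,"rz":0},{"tx":0,"ty":0,"tz":-0.7,"rx":0,"ry":0,"rz":0},{"tx":0,"ty":0,"tz":-0.6,"rx":0,"ry":0,"rz":0},{"tx":0,"ty":0,"tz":0,"rx":0,"ry":0,"rz":0},{"tx":0,"ty":0,"tz":0,"rx":0,"ry":0,"rz":0}])

```text
time: 22.3
tool_pos: [554.5, 25.8, 124.7]
tcp_rot: [3.141, 0.0, -0.299]
contact_force: [-0.6, -1.4, -3.2]
grip_width: 64.3
finger_force: 30.0
```

Request:
carry_out(plan=[{"tx":0,"ty":0,"tz":-0.5,"rx":0,"ry":0,"rz":0},{"tx":0,"ty":0,"tz":-0.5,"rx":0,"ry":0,"rz":0},{"tx":0,"ty":0,"tz":0,"rx":0,"ry":0,"rz":0},{"tx":0,"ty":0,"tz":0,"rx":0,"ry":0,"rz":0}])

```text
time: 22.7
tool_pos: [555.1, 25.7, 124.5]
tcp_rot: [-3.141, -0.002, -0.299]
contact_force: [-0.1, -1.2, 4.8]
grip_width: 64.5
finger_force: 30.0
```

The jar is standing on the cup floor at z 124.5, exactly as expected. Releasing and rising.

Request:
carry_out(plan=[{"tx":0,"ty":0,"tz":0,"rx":0,"ry":0,"rz":0},{"tx":0,"ty":0,"tz":0,"rx":0,"ry":0,"rz":0},{"tx":0,"ty":0,"tz":0,"rx":0,"ry":0,"rz":0},{"tx":0,"ty":0,"tz":0,"rx":0,"ry":0,"rz":0},{"tx":0,"ty":0,"tz":0,"rx":0,"ry":0,"rz":0},{"tx":0,"ty":0,"tz":0,"rx":0,"ry":0,"rz":0}], gripper=0)

```text
time: 23.3
tool_pos: [554.5, 25.9, 123.6]
tcp_rot: [3.142, 0.0, -0.299]
contact_force: [0.2, -0.9, -0.0]
grip_width: 91.8
finger_force: 0.0
```

Request:
carry_out(plan=[{"tx":0,"ty":0,"tz":10,"rx":0,"ry":0,"rz":0},{"tx":0,"ty":0,"tz":20,"rx":0,"ry":0,"rz":0},{"tx":0,"ty":0,"tz":30,"rx":0,"ry":0,"rz":0},{"tx":0,"ty":0,"tz":30,"rx":0,"ry":0,"rz":0},{"tx":-35,"ty":20,"tz":20,"rx":0,"ry":0,"rz":0},{"tx":-40,"ty":40,"tz":0,"rx":0,"ry":0,"rz":0},{"tx":-40,"ty":40,"tz":0,"rx":0,"ry":0,"rz":0},{"tx":0,"ty":40,"tz":0,"rx":0,"ry":0,"rz":0},{"tx":0,"ty":40,"tz":0,"rx":0,"ry":0,"rz":0},{"tx":0,"ty":0,"tz":0,"rx":0,"ry":0,"rz":0},{"tx":0,"ty":0,"tz":0,"rx":0,"ry":0,"rz":0}])

```text
time: 24.4
tool_pos: [448.7, 197.0, 234.3]
tcp_rot: [3.141, -0.001, -0.297]
contact_force: [0.9, -0.9, -0.5]
grip_width: 91.7
finger_force: 0.0
```

```bash
python3 - <<'E'
from h import *
np.set_printoptions(precision=1,suppress=True)
t=save('top','t10.png');s=save('scene','s10.png');g=cv2.cvtColor(t,cv2.COLOR_BGR2GRAY)
q=proj('top',[554.5,25.8,178]);x,y=map(int,q);m=np.zeros_like(g);m[y-14:y+15,x-14:x+15]=(g[y-14:y+15,x-14:x+15]<50)
c=max(cv2.findContours(m,cv2.RETR_EXTERNAL,cv2.CHAIN_APPROX_NONE)[0],key=cv2.contourArea)
(u,v),ax,_=cv2.fitEllipse(c);print(q,(u,v),ax,ray('top',u,v,178));b=bot.get_obs();print(b['tool_pos'],b['grip_width'],b['contact_force'])
pm=ray('top',0,0,112);P=np.array([554.5,25.8])+129*np.array([np.cos(np.radians(44)),np.sin(np.radians(44))]);qp=proj('top',[*P,110]);x,y=map(int,qp.round());print('pin exp',qp);print(g[y-4:y+5,x-4:x+5])
E
```

```text
[292.2 205.7] (292.0928649902344, 205.4562530517578) (14.955766677856445, 15.591899871826172) [555.2  26.1 178. ]
[449.  195.8 234. ] 91.81465042710062 [-0.7  0.4  0.2]
pin exp [267.9 181.1]
[[168 170 171 169 173 171 170 173 172]
 [169 170 170 176 169 173 175 173 172]
 [171 171 177 176 177 178 178 176 182]
 [167 172 176 126  54 104 165 178 178]
 [172 175 127  36   8   0 108 167 154]
 [175 175 135  62  24   0  16 117 145]
 [164 171 183 145  65   6  40 176 163]
 [172 170 170 190 177 125 181 207 206]
 [172 173 171 174 184 201 202 192 193]]
```

The jar lid is centred at (555.2,26.1), on the pocket's axis, the keeper pin is at its stop position, and the arm is clear. Handing in.

```bash
python3 -c "
from plant import bot
print(bot.close_job())"
```

```text
the job is handed in; nothing more can be done
None
```

Job handed in at about 24.5 s: the nest is home in the pocket, the keeper is at its stop, and the lone jar stands released in the cup, its lid measured within 1 mm of the pocket's axis; no verdict came back from the hand-in.

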